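# Clear the felt and push the resonance box home

## Task

The rubber mallet has been left on the green felt rectangle where the pine resonance box belongs. First lay the mallet in the chest's open drawer, setting it down rather than dropping it, and slide the drawer fully shut; then push the box along the shelf, without lifting or tipping it, until it lies squarely and wholly on the felt with its open end towards the chest. Do not disturb the fork stand, the brass resonator or the cork stopper.

Things in the scene. Friction and masses are not known exactly. Their poses are not given: they have to be found in the camera images.
- soundbox: Hollow pine resonance box, 170 long (x), 100 wide (y), 60 high mm, about 0.35 kg (varies), loose, too wide to grip. Walls 6 mm, all faces closed but the open end at +x. Origin: centre of the underside. Starts to the right (-y) of the felt, lying within 0.75 rad of the felt's direction, open end towards the felt; free space round its other sides.
- mouth (a point): Centre of the box's open end, 85 mm from the origin along the box's +x, 30 mm up.
- felt: Green felt rectangle, flush in the shelf (no step; things slide over it), fixed, 200 (x) by 130 (y) mm. Origin: its centre at shelf height. Its +x axis, along its length, points roughly left (world +y, the chest's side): the way the box's open end must face. Its +y side faces the robot.
- mallet: Mallet lying flat on the felt, 150 mm long (x), about 0.13 kg. Grey rubber head: upright disc 46 mm across, 32 high, centred at x = +52 mm; wooden handle 18 wide, 22 high, x = -57 to +32 mm, its middle 16 mm above the underside; end cap 18 x 26 x 32 high at x = -66. Origin: underside, mid length. Centre of mass near x = +14: grip the handle from above near x = +10.
- chest_drawer0 (a joint): Opening of the chest's only drawer in m: 0 shut, up to 0.133 open. It slides with about 1 N of friction and stays where it is left. It starts 0.110 to 0.130 open.
- chest_drawer0_handle (a point): Middle of the drawer's level brass bar handle (120 mm long along the drawer's y), 35 mm in front of the drawer's face, 52 mm above the shelf. Moves with the drawer.
- drawer_floor (a point): Centre of the drawer's inner floor, 22 mm above the shelf; moves with the drawer. x points into the chest: the drawer opens along -x. Inside 155 (x) by 218 (y) mm, walls 46 mm high. Open, the uncovered part runs from x = -77 mm to the chest's front edge at x = (opening) - 83 mm.
- chest: Dark wooden chest, fixed, 200 deep (x) x 260 wide (y) x 90 high mm, standing on the shelf to the left, front facing the robot (its -x). Origin: centre of the underside.
- stand: Bystander: slotted walnut block 150 (x) x 60 (y) x 45 high mm holding two steel tuning forks upright, tops 180 mm above the shelf; forks at x = +3 and +51 mm, each 30 mm wide across y. Loose, 1.2 kg. Beyond the felt's far long edge. Origin: centre of the underside.
- resonator: Bystander: brass ball 76 mm across on a dark foot 64 mm across, 84 mm high, with a short level neck to x = +52 mm and a nipple to x = -52 mm. Loose. Either on the robot's side of the felt or by the right-hand (-y) end of the fork stand. Origin: centre of the underside.
- stopper: Bystander: squat tapered cork stopper 60 mm across, 44 mm high, loose, in the other of those two places. Origin: centre of the underside.
Things that resemble listed ones, but are neither listed nor needed, are in the scene too. Leave any red look-alike of the mallet alone. What is shaped like the soundbox but blue is not meant.

How it is judged:
On the way, in this order (a step that is already met when the one before it is completed fails the run):
1. the mallet lies in the drawer, let go, with the drawer still open (x of mallet in the frame of drawer_floor between -0.085 and 0.085 m and y of mallet in the frame of drawer_floor between -0.11 and 0.11 m and z of mallet in the frame of drawer_floor between -0.006 and 0.02 m and contact force between the fingers and mallet below 0.1 N and linear speed of mallet below 0.02 m/s and angular speed of mallet below 0.2 rad/s and value of joint chest_drawer0 above 0.03 m), for 0.2 s.
2. the drawer is shut with the mallet inside (x of mallet in the frame of drawer_floor between -0.085 and 0.085 m and y of mallet in the frame of drawer_floor between -0.11 and 0.11 m and z of mallet in the frame of drawer_floor between -0.006 and 0.02 m and value of joint chest_drawer0 below 0.008 m), for 0.2 s.
At the end, for the whole second after the job is handed in: Mallet at rest on the drawer floor, drawer shut to within 8 mm; box flat on the shelf, at rest, its centre within 17 mm of the felt's centre along and across, turned no more than 0.19 rad from the felt, open end at the felt's +x end (all of step 2 and x of soundbox in the frame of felt between -0.017 and 0.017 m and y of soundbox in the frame of felt between -0.017 and 0.017 m and angle between the x axis of soundbox and the x axis of felt, either way round below 0.19 rad and x of mouth in the frame of felt above 0.05 m and height (world z) of soundbox below 0.004 m and angle between soundbox's own z axis and vertical below 0.05 rad and contact force between the fingers and mallet below 0.1 N and linear speed of each of soundbox, mallet below 0.02 m/s and angular speed of each of soundbox, mallet below 0.2 rad/s); the robot touches nothing.
It fails at once if a bystander is moved more than 15 mm or tipped (distance of any of stand, resonator, stopper from where it was at the start of the episode above 0.015 m or angle between any of stand, resonator, stopper's own z axis and vertical above 0.25 rad).
It fails at once if the box is lifted or tipped (height (world z) of soundbox above 0.015 m or angle between soundbox's own z axis and vertical above 0.2 rad).
It fails at once if the mallet is dropped (falls freely by more than about 50 mm) (linear speed of mallet above 1 m/s and contact force between the fingers and mallet below 0.05 N).
It also fails if it takes over 72 s, if anything falls off the work surface, if the arm or the gripper's body presses on something with over 40 N, if the wrist force passes 120 N, or if a joint passes its speed limit or range.

## Robot

A 6-joint arm with a two-finger parallel gripper is mounted at the origin on the work surface. World frame = base frame: x ahead of the robot, y to its left, z up, the work surface at z = 0. Lengths are in m, angles in rad, forces in N, time in s.
With the tool pointing down it reaches from about 0.3 to 0.775 m from the base axis. Payload 14.6 kg.
Tool frame: the origin (TCP) lies at the very end of the fingers, on their centre line; the grasp point (between the pads) lies behind it (manip.grip_point_offset is the z of the grasp point in the tool frame, in m); z points along the fingers, y is the line along which they close (so a half turn about z gives the same grasp; the last joint's range is limited). The gripper opens to 94 mm and grips with 3 to 60 N. Pads are 16 mm wide; open, the fingers measure 119 mm over their backs; the gripper's body (75 mm by 177 mm) begins 78 mm behind the grasp point.
Start: joints at [-1.283, 0.3, 1.521, -0, 1.321, -0.067], TCP at [0.191, -0.516, 0.172] pointing down, gripper open.
Joint ranges: [-3.03, 3.03], [-0.79, 2.21], [0.23, 2.52], [-1.04, 4.18], [0, 3.07], [-2.55, 2.55]. Speed limits (rad/s): [2.22, 2.22, 2.57, 3.14, 3.14, 3.14].

## Interface

Orientations are given as a rotation vector (axis times angle).
In Python, from plant import manip, eyes gives the robot as it stands.
- The arm moves only by the tool drive_tool, never from a script. Its argument "increments" is a list of rows, each a list of 3 entries, a list of its own where there are three numbers: the shift along the tool's x, y, z in cm, then the turn, a rotation vector about the tool's x, y, z in rad, then the opening, from 0 (shut) to 1 (fully open). A call has exactly 10 rows; each row is the pose to reach, as a shift and turn from the pose commanded when the call began, along the tool's axes at that moment; what a row does not reach only later rows make up. A row lasts 1/12 s, in which the tool goes at most 41.7 mm and 7.16 degrees, less where a joint would pass 70% of its speed; a pose out of reach is approached as far as the arm can. A call with a gripper value outside its range is refused whole. The fingers move at their own pace and stop on an object; "grip_force" is the grip in N (left out, the last holds). Time passes only in rows, so rows that repeat a pose let the fingers close, or fill a call up. It gives the time, the measured TCP pose, the force, the opening and the grip force at its end, in the units of the state.
- manip.state(): the state, without advancing time (a new reading comes with each control period).
- eyes.read_camera(name): name is "side" or "top" or "wrist"; returns the picture (384x512x3 uint8, blue, green, red); there is no depth.
- eyes.camera_params(name): a dict with "fx", "fy", "cx", "cy" (pixels), "k1" (the pictures are not rectified: a ray, as slopes to the right and down, at radius r is drawn at 1 + k1 r^2 times it, then the intrinsics apply), "camera_from_world" (4x4, takes a point from world to camera coordinates). Camera axes: x right, y up, looking along -z (the intrinsics and any distortion apply to the point x, -y, -z); pixel columns grow to the right and rows downward; lengths in m; the calibration is good to about 2 mm. A picture is of the moment at which its call begins: read the wrist's pose just before it. camera_params takes no time and is no camera call; for the wrist camera it gives the pose at the moment of the call.
- manip.hand_in(): hands the job in; it is judged then, once.
The state is a dict: "t": time; "joint_pos": joint angles; "qd": joint speeds; "effort": joint torques, N m; "position": TCP position; "tcp_rot": TCP orientation; "force": force on the tool from outside, world axes, zero at the start; "torque": the same for the moment, N m; "opening": finger opening in m; "grasp_force": force on a finger pad.
Only numpy, scipy, OpenCV 4.12 (cv2) and the standard library are available. Lean on these libraries where they do the work, as an engineer would, in place of code of your own. Each camera call takes 0.05 s, during which the arm holds its last target. There are 200 camera calls.

## Working session

There is one attempt and no reset: what is moved stays moved. The work goes in short steps, Python scripts to look and compute and a tool call to move; the robot and the scene stay as the last step left them, time stands still between calls to the robot, and variables do not carry over. Pictures are saved under pics/ and viewed, at most 10 in all, crops included, and the job is handed in when it is done.

Besides the shell and the picture viewer there is one more tool, called after "Request:" as a command line: name --argument value ..., lists and objects as JSON in quotes. drive_tool: Moves the arm, as the interface text tells. Its arguments: {"type":"object","properties":{"increments":{"type":"array","items":{"type":"array"}},"grip_force":{"type":"number"}},"required":["increments"]}

```bash
mkdir -p pics
cat > h.py <<'E'
import numpy as np, cv2
from plant import manip, eyes
def ray(p,uv):
    x=(np.array(uv,float)-[p['cx'],p['cy']])/[p['fx'],p['fy']]
    u=x.copy()
    for _ in range(20): u=x/(1+p['k1']*(u@u))
    T=np.array(p['camera_from_world']);R=T[:3,:3];c=-R.T@T[:3,3]
    d=R.T@np.array([u[0],-u[1],-1.]);return c,d
def onz(p,uv,z):
    c,d=ray(p,uv);return c+d*(z-c[2])/d[2]
def pix(p,X):
    T=np.array(p['camera_from_world']);q=T[:3,:3]@np.array(X,float)+T[:3,3]
    u=np.array([q[0],-q[1]])/-q[2];u=u*(1+p['k1']*(u@u))
    return u*[p['fx'],p['fy']]+[p['cx'],p['cy']]
E
python3 - <<'E'
from h import *
s=manip.state();print(s['t'],s['position'],s['tcp_rot'],manip.grip_point_offset)
a=[]
for n in ['top','side']:
    p=eyes.camera_params(n);im=eyes.read_camera(n);cv2.imwrite(f'pics/{n}0.png',im);
    cv2.imwrite(f'pics/{n}0b.png',cv2.resize(im,(800,600)))
    print(n,p['fx'],p['k1'],ray(p,(256,192)))
E
```

```text
0.0 [ 0.19097153 -0.51546832  0.17190429] [-3.09118676e+00 -5.54164254e-01  1.85164733e-04] -0.0188
top 414.2564645715725 -0.12126183811773057 (array([ 0.31433621, -0.03446155,  1.56539248]), array([ 0.10739612,  0.01456029, -0.99418344]))
side 385.19646712744265 -0.027227964002409174 (array([0.36908198, 0.83100603, 0.93369036]), array([ 0.07066951, -0.69548901, -0.71519198]))
```

View pics/top0b.png

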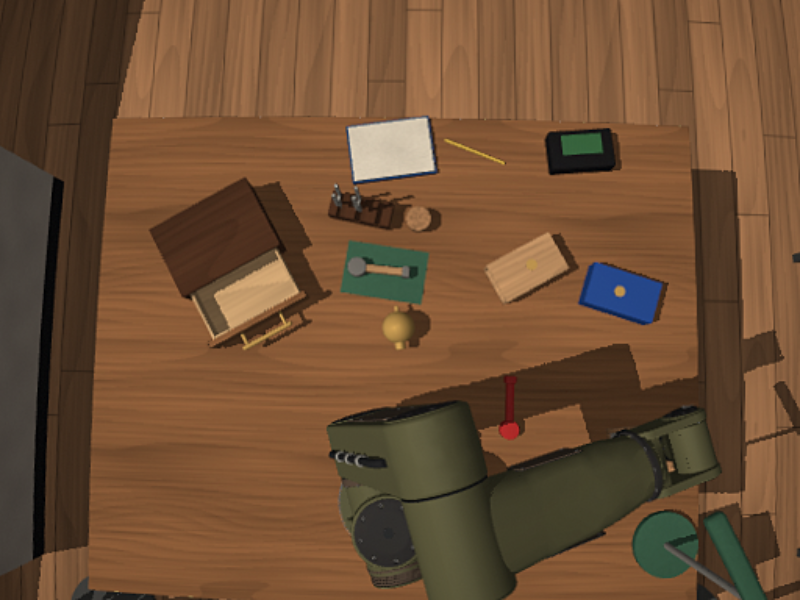

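View pics/side0b.png

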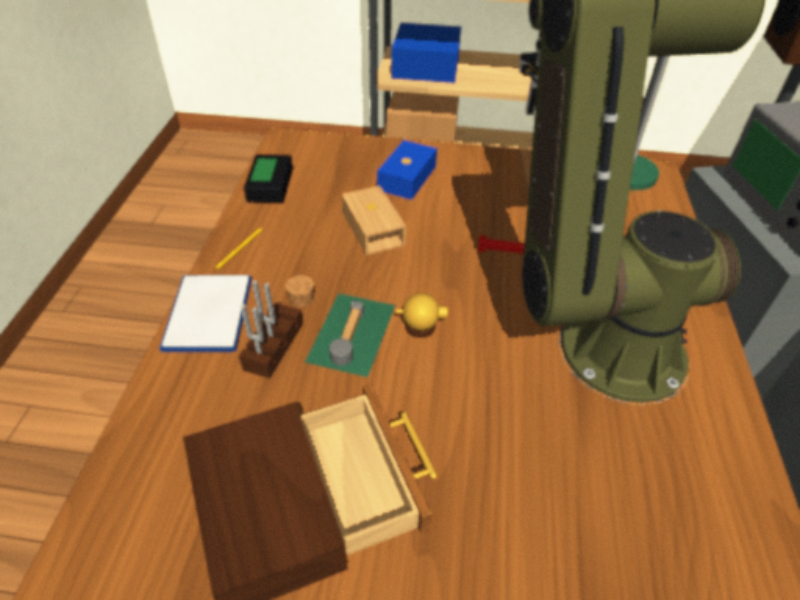

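The top picture (800 px scale) shows these candidates:
- **Mallet:** grey-headed at (378,268) on the felt, or the red one at (510,405). I choose the grey one.
- **Box:** pine at (530,267), or blue at (622,292). I choose the pine one.
- **Felt:** green at (385,272), or the device screen at (582,144). I choose the felt at (385,272).

The drawer is open at (250,297) with its brass bar at (267,332). The resonator is at (399,327) on the robot's side. The stopper is at (418,217) and the stand at (362,208).

```bash
cat > m.py <<'E'
from h import *
p=eyes.camera_params('top');im=cv2.imread('pics/top0.png')
hsv=cv2.cvtColor(im,cv2.COLOR_BGR2HSV)
def comp(mask,seed):
    n,l,st,c=cv2.connectedComponentsWithStats(mask.astype('uint8'))
    ys,xs=np.nonzero(l);i=np.argmin((xs-seed[0])**2+(ys-seed[1])**2)
    m=(l==l[ys[i],xs[i]]).astype('uint8')
    return max(cv2.findContours(m,0,1)[0],key=cv2.contourArea).reshape(-1,2)
def rect(c,z):
    w=np.array([onz(p,q,z)[:2] for q in c])
    r=cv2.minAreaRect((w*1000).astype('float32'));return r
H,S,V=cv2.split(hsv)
out=im.copy()
# felt
g=(H>60)&(H<95)&(S>80)
fc=comp(g,(245,185));fr=rect(fc,0);print('felt',fr)
# box
for uv in [(340,170),(320,200),(372,190),(330,160)]: print(uv,hsv[uv[1],uv[0]])
for uv in [(229,171),(250,172),(262,173),(160,185),(168,212),(140,150)]: print('c',uv,hsv[uv[1],uv[0]])
hull=cv2.convexHull(fc);fm=np.zeros(g.shape,'uint8');cv2.fillPoly(fm,[hull],1)
mal=(fm>0)&~g
ys,xs=np.nonzero(mal);print('mal',len(xs),xs.min(),xs.max(),ys.min(),ys.max())
mc=comp(mal,(245,172));print('mallet rect z.03',rect(mc,.03))
cv2.drawContours(out,[fc],-1,(255,0,255),1);cv2.drawContours(out,[mc],-1,(0,0,255),1)
a=cv2.resize(out[110:230,90:290],(800,480),interpolation=2);b=cv2.resize(im[140:200,300:380],(160,120))
cv2.imwrite('pics/crop1.png',a);cv2.imwrite('pics/boxcrop.png',cv2.resize(im[140:200,300:380],(640,480),interpolation=2))
E
python3 m.py
```

```text
felt ((552.35595703125, 28.575363159179688), (196.7992706298828, 125.99986267089844), 81.86056518554688)
(340, 170) [ 19 150 189]
(320, 200) [ 13 154 136]
(372, 190) [109 213  96]
(330, 160) [ 15 125 188]
c (229, 171) [ 18  27 113]
c (250, 172) [ 15 125 185]
c (262, 173) [66 62 41]
c (160, 185) [ 16 114 192]
c (168, 212) [ 13 151  64]
c (140, 150) [ 12 159  74]
mal 400 218 273 154 193
mallet rect z.03 ((558.9093627929688, 42.207611083984375), (150.79193115234375, 49.56296157836914), 89.16954803466797)
```

View pics/crop1.png

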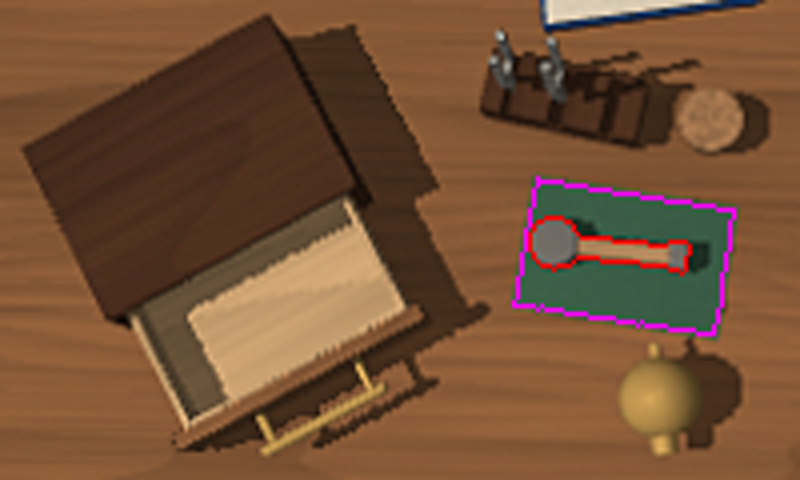

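View pics/boxcrop.png

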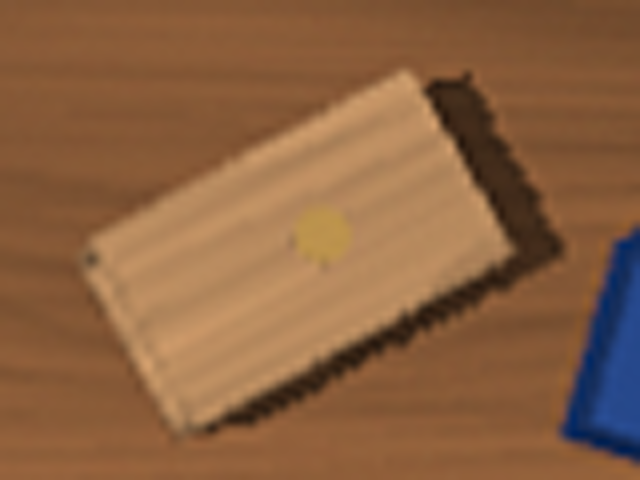

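The crops confirm the choices. The grey-headed mallet has its head left at (552,242), handle right and cap at (680,257). Pine box top corners in the second crop are (85,262), (410,70), (515,250) and (185,435), with the central spot at (322,237). The drawer bar ends at (263,453) and (383,385). Next I convert these to metric.

```bash
cat > m2.py <<'E'
from h import *
p=eyes.camera_params('top')
C=lambda u,v,z:onz(p,(90+u/4-.375,110+v/4-.375),z)[:2]
B=lambda u,v,z:onz(p,(300+u/8-.4375,140+v/8-.4375),z)[:2]
def seg(n,a,b): d=b-a;print(n,a.round(4),b.round(4),'mid',((a+b)/2).round(4),'len',np.linalg.norm(d).round(4),'yaw',np.arctan2(d[1],d[0]).round(3))
seg('mallet cap->head',C(681,257,.032),C(553,242,.032))
seg('handle',C(670,255,.027),C(580,247,.027))
seg('bar',C(263,453,.052),C(383,385,.052))
seg('chest left',C(108,320,.09),C(22,150,.09));seg('chest right',C(365,200,.09),C(265,15,.09))
seg('front',C(108,320,.09),C(365,200,.09));seg('back',C(22,150,.09),C(265,15,.09))
seg('drawer front top',C(185,440,.068),C(420,308,.068))
seg('box long',B(515,250,.06),B(185,435,.06));seg('box long2',B(410,70,.06),B(90,250,.06));seg('back',B(410,70,.06),B(515,250,.06))
print('boxc',B(322,237,.06))
print('reson',C(658,398,.046),'stopper',C(712,120,.044))
# side-view check
q=eyes.camera_params('side');S=lambda u,v,z:onz(q,(u*.64-.18,v*.64-.18),z)[:2]
print('side head',S(341,345,.032),'bar',S(402,418,.052),S(432,475,.052),'boxspot',S(372,206,.06))
E
python3 m2.py
```

```text
mallet cap->head [ 0.5484 -0.0252] [0.5606 0.095 ] mid [0.5545 0.0349] len 0.1208 yaw 1.47
handle [ 0.5509 -0.0148] [0.5571 0.0699] mid [0.554  0.0275] len 0.0849 yaw 1.498
bar [0.3571 0.356 ] [0.422  0.2466] mid [0.3896 0.3013] len 0.1272 yaw -1.036
chest left [0.4737 0.4952] [0.6308 0.5871] mid [0.5522 0.5411] len 0.182 yaw 0.529
chest right [0.5873 0.2623] [0.7601 0.3636] mid [0.6737 0.3129] len 0.2004 yaw 0.53
front [0.4737 0.4952] [0.5873 0.2623] mid [0.5305 0.3787] len 0.2591 yaw -1.117
back [0.6308 0.5871] [0.7601 0.3636] mid [0.6955 0.4753] len 0.2582 yaw -1.046
drawer front top [0.3669 0.4249] [0.4919 0.2121] mid [0.4294 0.3185] len 0.2468 yaw -1.04
box long [ 0.5629 -0.4103] [ 0.4741 -0.2567] mid [ 0.5185 -0.3335] len 0.1775 yaw 2.095
box long2 [ 0.6467 -0.3619] [ 0.559  -0.2127] mid [ 0.6028 -0.2873] len 0.1731 yaw 2.102
back [ 0.6467 -0.3619] [ 0.5629 -0.4103] mid [ 0.6048 -0.3861] len 0.0967 yaw -2.617
boxc [ 0.56713723 -0.32015789]
reson [ 0.41506764 -0.0065098 ] stopper [ 0.67698886 -0.05201579]
side head [0.55737527 0.09188545] bar [0.41818956 0.25379346] [0.35768683 0.35317289] boxspot [ 0.56181537 -0.32254971]
```

```bash
cat > go.py <<'E'
import sys
from h import *
from scipy.spatial.transform import Rotation as R
def go(x,y,z,yaw):
    s=manip.state();R0=R.from_rotvec(s['tcp_rot']).as_matrix()
    c=[np.array([np.cos(a),np.sin(a),0]) for a in (yaw,yaw+np.pi)]
    o=[]
    for v in c:
        zz=np.array([0,0,-1.]);Rt=np.stack([np.cross(v,zz),v,zz],1)
        o.append(R.from_matrix(R0.T@Rt).as_rotvec())
    r=min(o,key=np.linalg.norm)
    print('t',round(s['t'],2),'shift cm',(R0.T@(np.array([x,y,z])-s['position'])*100).round(2),'turn',r.round(3),'open',s['opening'],'F',np.round(s['force'],1),'q6',s['joint_pos'][5].__round__(2))
if __name__=='__main__': go(*map(float,sys.argv[1:]))
E
python3 go.py .555 .048 .14 -.09
python3 - <<'E'
from h import *
p=eyes.camera_params('top');q=eyes.camera_params('side')
C=lambda u,v,z:onz(p,(90+u/4-.375,110+v/4-.375),z)[:2]
S=lambda u,v,z:onz(q,(u*.64-.18,v*.64-.18),z)[:2]
for u,v in [(503,33),(552,40)]: print('forktop',C(u,v,.18))
print(S(245,300,.18),S(258,285,.18),S(268,290,.18))
print('stand top',[C(u,v,.045) for u,v in [(490,110),(645,145),(650,95),(500,55)]])
E
```

```text
t 0.1 shift cm [ 53.71 -40.19   3.24] turn [-1.000e-03 -1.000e-03 -1.126e+00] open 0.09362781874781441 F [ 0.1 -0.2  0.3] q6 -0.07
forktop [0.71852798 0.13075575]
forktop [0.71284019 0.08826549]
[0.7117206  0.13699612] [0.70016404 0.09736491] [0.67898109 0.10708065]
stand top [array([0.68312619, 0.15664677]), array([0.651764  , 0.01026746]), array([0.69977708, 0.00656914]), array([0.73644011, 0.14897908])]
```

Request:
drive_tool --increments '[[[54,-40,1],[0,0,-1.12],0.6],[[54,-40,1],[0,0,-1.12],0.6],[[54,-40,1],[0,0,-1.12],0.6],[[54,-40,1],[0,0,-1.12],0.6],[[54,-40,1],[0,0,-1.12],0.6],[[54,-40,1],[0,0,-1.12],0.6],[[54,-40,1],[0,0,-1.12],0.6],[[54,-40,1],[0,0,-1.12],0.6],[[54,-40,1],[0,0,-1.12],0.6],[[54,-40,1],[0,0,-1.12],0.6]]' --grip_force 20

```text
t: 0.93
position: [0.4194, -0.1649, 0.1662]
tcp_rot: [2.317, 2.122, -0.0]
force: [-0.1, -0.1, 0.5]
opening: 0.0563
grasp_force: 0.0
```

```bash
python3 go.py .555 .048 .16 -.09
```

```text
t 0.93 shift cm [22.4  11.64  0.62] turn [-0.     0.     0.002] open 0.056336261690682614 F [-0.1 -0.1  0.5] q6 -0.37
```

Request:
drive_tool --increments '[[[5,2.6,0.2],[0,0,0],0.6],[[9,4.7,0.4],[0,0,0],0.6],[[13,6.8,0.6],[0,0,0],0.6],[[17,8.9,0.6],[0,0,0],0.6],[[20,10.4,0.6],[0,0,0],0.6],[[22,11.4,0.6],[0,0,0],0.6],[[22.4,11.6,0.6],[0,0,0],0.6],[[22.4,11.6,0.6],[0,0,0],0.6],[[22.4,11.6,0.6],[0,0,0],0.6],[[22.4,11.6,0.6],[0,0,0],0.6]]'

```text
t: 1.77
position: [0.5552, 0.0438, 0.1602]
tcp_rot: [-2.327, -2.111, 0.001]
force: [-0.0, 0.0, 1.0]
opening: 0.0561
grasp_force: 0.0
```

```bash
python3 go.py .555 .048 .004 -.09
python3 - <<'E'
from h import *
p=eyes.camera_params('wrist');im=eyes.read_camera('wrist')
for X in [(.5595,.0935,.032),(.548,-.025,.032),(.555,.048,.027)]:
    u=pix(p,X);print(u);cv2.circle(im,tuple(int(v) for v in u.round()),3,(0,0,255),1)
cv2.imwrite('pics/w1.png',im)
E
```

```text
t 1.77 shift cm [ 0.42 -0.06 15.62] turn [-0.     0.    -0.007] open 0.05612773986479268 F [-0.  0.  1.] q6 0.11
[256.54192321 133.63045967]
[256.52963076 237.41972188]
[256.45829171 174.65910564]
```

View pics/w1.png

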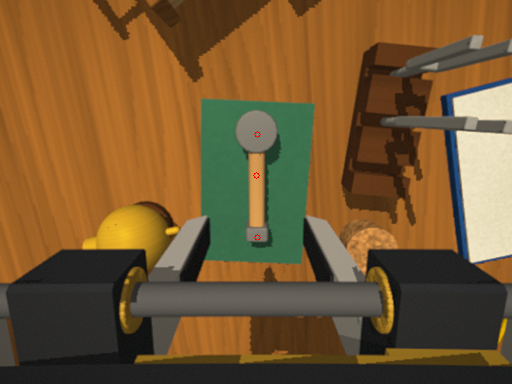

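The wrist picture shows the mallet head centre at (256,132), cap at (257,236) and handle at x≈257. They sit on the predicted points, so I go down.

Request:
drive_tool --increments '[[[0.4,0,3.5],[0,0,0],0.6],[[0.4,0,7],[0,0,0],0.6],[[0.4,0,10],[0,0,0],0.6],[[0.4,0,12.5],[0,0,0],0.6],[[0.4,0,14.2],[0,0,0],0.6],[[0.4,0,15.2],[0,0,0],0.6],[[0.4,0,15.5],[0,0,0],0.6],[[0.4,0,15.5],[0,0,0],0.6],[[0.4,0,15.5],[0,0,0],0.1],[[0.4,0,15.5],[0,0,0],0.1]]'

```text
t: 2.65
position: [0.5569, 0.0488, 0.0066]
tcp_rot: [2.325, 2.111, 0.002]
force: [0.1, -0.3, 0.6]
opening: 0.0463
grasp_force: 0.0
```

Request:
drive_tool --increments '[[[0,0,0],[0,0,0],0.1],[[0,0,0],[0,0,0],0.1],[[0,0,0],[0,0,0],0.1],[[0,0,0],[0,0,0],0.1],[[0,0,-0.5],[0,0,0],0.1],[[0,0,-2],[0,0,0],0.1],[[0,0,-5],[0,0,0],0.1],[[0,0,-8],[0,0,0],0.1],[[0,0,-11],[0,0,0],0.1],[[0,0,-13],[0,0,0],0.1]]'

```text
t: 3.48
position: [0.5567, 0.049, 0.1387]
tcp_rot: [2.324, 2.111, 0.003]
force: [0.5, 0.2, 1.0]
opening: 0.0094
grasp_force: 0.0
```

```bash
python3 go.py .470 .361 .15 .53; python3 go.py .470 .361 .03 .53
```

```text
t 3.48 shift cm [ 30.23 -11.62  -1.16] turn [ 0.003  0.001 -0.626] open 0.009425443656493152 F [0.5 0.2 1. ] q6 0.12
t 3.48 shift cm [ 30.22 -11.66  10.84] turn [ 0.003  0.001 -0.626] open 0.009425443656493152 F [0.5 0.2 1. ] q6 0.12
```

The fingers close more slowly than I assumed, about 45 mm/s, so the grasp missed. I'll repeat it with a longer close.

Request:
drive_tool --increments '[[[0,0,0],[0,0,0],0.6],[[0,0,0],[0,0,0],0.6],[[0,0,0],[0,0,0],0.6],[[0,0,0],[0,0,0],0.6],[[0,0,0],[0,0,0],0.6],[[0,0,0],[0,0,0],0.6],[[0,0,0],[0,0,0],0.6],[[0,0,0],[0,0,0],0.6],[[0,0,0],[0,0,0],0.6],[[0,0,0],[0,0,0],0.6]]'

```text
t: 4.32
position: [0.5562, 0.0489, 0.1352]
tcp_rot: [-2.325, -2.112, 0.0]
force: [-0.2, -0.0, -0.0]
opening: 0.0563
grasp_force: 0.0
```

```bash
python3 go.py .555 .048 .005 -.09
python3 - <<'E'
from h import *
p=eyes.camera_params('wrist');im=eyes.read_camera('wrist')
g=cv2.cvtColor(im,cv2.COLOR_BGR2HSV)
m=((g[...,0]>8)&(g[...,0]<25)&(g[...,1]>80)&(g[...,2]>120)).astype('uint8');m[:, :215]=0;m[:,300:]=0;m[:105]=0;m[230:]=0
ys,xs=np.nonzero(m);print(len(xs),xs.mean(),xs.std(),ys.min(),ys.max(),pix(p,(.555,.048,.027)))
print(onz(p,(xs.mean(),ys.mean()),.027))
E
```

```text
t 4.32 shift cm [-0.1  -0.1  13.02] turn [-0.    -0.    -0.006] open 0.05633825959608877 F [-0.2 -0.  -0. ] q6 0.12
1154 256.76169844020797 7.746831804541035 105 229 [256.0657072  183.83592137]
[0.55497935 0.04009214 0.027     ]
```

Handle is still where it was (mean column 256.8).

Request:
drive_tool --increments '[[[0,0,3.5],[0,0,0],0.6],[[0,0,7],[0,0,0],0.6],[[0,0,10],[0,0,0],0.6],[[0,0,12],[0,0,0],0.6],[[0,0,12.8],[0,0,0],0.6],[[0,0,13],[0,0,0],0.6],[[0,0,13],[0,0,0],0.1],[[0,0,13],[0,0,0],0.1],[[0,0,13],[0,0,0],0.1],[[0,0,13],[0,0,0],0.1]]'

```text
t: 5.2
position: [0.5568, 0.049, 0.0064]
tcp_rot: [2.325, 2.112, 0.002]
force: [-0.5, 0.4, 0.0]
opening: 0.033
grasp_force: 0.0
```

Request:
drive_tool --increments '[[[0,0,0],[0,0,0],0.1],[[0,0,0],[0,0,0],0.1],[[0,0,0],[0,0,0],0.1],[[0,0,0],[0,0,0],0.1],[[0,0,0],[0,0,0],0.1],[[0,0,0],[0,0,0],0.1],[[0,0,0],[0,0,0],0.1],[[0,0,0],[0,0,0],0.1],[[0,0,0],[0,0,0],0.1],[[0,0,0],[0,0,0],0.1]]'

```text
t: 6.03
position: [0.5561, 0.0489, 0.0052]
tcp_rot: [-2.325, -2.112, 0.0]
force: [0.0, 0.2, -0.1]
opening: 0.0095
grasp_force: 0.0
```

Run:
```python
from h import *
a=eyes.read_camera('wrist');b=eyes.read_camera('side')[150:270,140:340]
b=cv2.resize(b,(640,384),interpolation=2)
cv2.imwrite('pics/w2.png',np.vstack([cv2.resize(a,(340,255)),cv2.resize(b,(340,204))]) if 0 else np.hstack([cv2.resize(a,(400,300)),cv2.resize(b,(400,300))]))
```

```text
(no output)
```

View pics/w2.png

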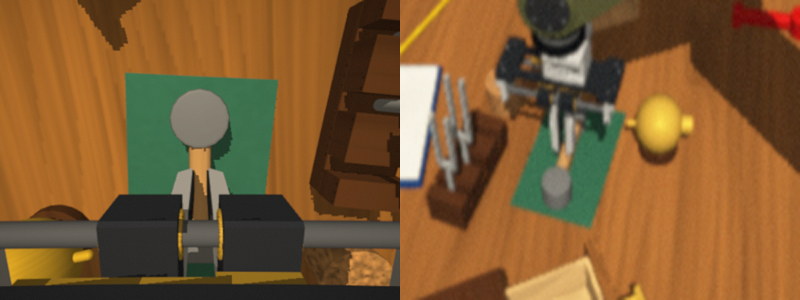

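Pictures show the fingers straddling the handle behind the head: wrist (200,190), side (565,150). The opening reads 9.5 mm, the commanded 0.1, so I command fully shut.

Request:
drive_tool --increments '[[[0,0,0],[0,0,0],0],[[0,0,0],[0,0,0],0],[[0,0,0],[0,0,0],0],[[0,0,0],[0,0,0],0],[[0,0,0],[0,0,0],0],[[0,0,0],[0,0,0],0],[[0,0,0],[0,0,0],0],[[0,0,0],[0,0,0],0],[[0,0,0],[0,0,0],0],[[0,0,0],[0,0,0],0]]' --grip_force 20

```text
t: 6.97
position: [0.5562, 0.0489, 0.0052]
tcp_rot: [-2.325, -2.112, 0.0]
force: [-0.3, 0.2, -0.7]
opening: 0.0005
grasp_force: 0.0
```

Run:
```python
from h import *
s=manip.state();print(s['position'],s['joint_pos'],s['opening'],s['grasp_force'])
p=eyes.camera_params('wrist');a=eyes.read_camera('wrist')
for X in [(.5595,.0935,.032),(.548,-.025,.032),(.556,.049,.027),s['position']]: print(pix(p,X).round(1),(np.array(p['camera_from_world'])@np.append(X,1)).round(3))
c=a[170:340,180:330];q=eyes.camera_params('side');b=eyes.read_camera('side');u=pix(q,s['position']);print(u)
u=u.astype(int);b=b[u[1]-30:u[1]+30,u[0]-30:u[0]+30]
cv2.imwrite('pics/w3.png',np.hstack([cv2.resize(c,(400,453)),cv2.resize(b,(400,453),interpolation=2)]))
```

```text
[0.55616018 0.04893178 0.00523663] [ 2.21601433e-02  5.11124397e-01  1.64782987e+00 -1.51063727e-05
  9.82653109e-01  1.18141351e-01] 0.000536292232114997 0.0
[256.2 156.4] [-0.     0.021 -0.187  1.   ]
[256.  330.2] [-0.    -0.095 -0.215  1.   ]
[257.4 224.3] [ 0.001 -0.021 -0.202  1.   ]
[257.5 214.2] [ 0.001 -0.016 -0.223  1.   ]
[221.44856841 215.82315781]
```

View pics/w3.png

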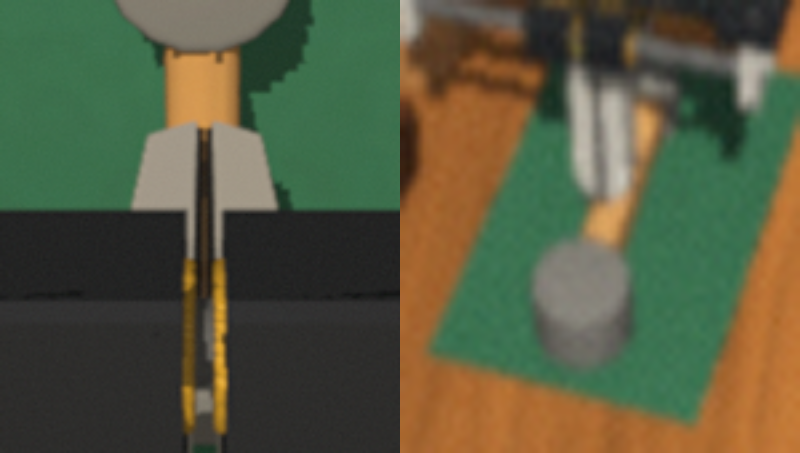

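Request:
drive_tool --increments '[[[0,0,0],[0,0,0],0.6],[[0,0,0],[0,0,0],0.6],[[0,0,0],[0,0,0],0.6],[[0,0,0],[0,0,0],0.6],[[0,0,0],[0,0,0],0.6],[[0,0,0],[0,0,0],0.6],[[0,0,0],[0,0,0],0.6],[[0,0,0],[0,0,0],0.6],[[0,0,0],[0,0,0],0.6],[[0,0,0.1],[0,0,0],0.6]]'

```text
t: 7.9
position: [0.5563, 0.0489, 0.0044]
tcp_rot: [2.325, 2.112, 0.0]
force: [0.1, -0.7, 0.4]
opening: 0.0566
grasp_force: 0.0
```

Run:
```python
from h import *
s=manip.state();x,y,z=s['position'];print(s['position'],s['opening'])
p=eyes.camera_params('wrist');print(p['fx'],p['fy'],p['cx'],p['cy'],p['k1']);cv2.imwrite('pics/w4.png',eyes.read_camera('wrist'))
T=np.array(p['camera_from_world']);
# pixel gap between tips for tip height h
for h in (.005,.02,.03,.04):
    print(h,pix(p,(x-.03,y,h)),pix(p,(x+.03,y,h)),pix(p,(x,y+.008,h)))
im=cv2.imread('pics/w4.png');g=cv2.cvtColor(im,cv2.COLOR_BGR2HSV)
m=(g[...,1]<50)&(g[...,2]>110)
for r in range(206,236,3):
    xs=np.nonzero(m[r,150:360])[0]+150;L=xs[xs<248];Rr=xs[xs>268];print(r,L.min(initial=999),L.max(initial=0),Rr.min(initial=999),Rr.max(initial=0))
```

```text
[0.55626698 0.04893196 0.00437961] 0.056590257600052686
312.22975333696996 312.22975333696996 256.2118042388286 191.32387805741246 0.02795570805786925
0.005 [215.69151077 218.31467193] [299.54183015 210.60694318] [256.42159677 203.69695205]
0.02 [212.8610867  225.44538209] [302.6090159  217.23787337] [256.44749566 209.87110433]
0.03 [210.74180008 230.78287182] [304.90701288 222.20441707] [256.46690438 214.49749629]
0.04 [208.40278729 236.67211731] [307.44467684 227.68746971] [256.48834167 219.60689844]
206 999 0 999 0
209 999 0 999 0
212 999 0 999 0
215 999 0 999 0
218 194 206 307 317
221 187 204 308 326
224 184 202 310 328
227 182 201 311 330
230 180 199 313 332
233 178 198 314 335
```

The fingertips appear at rows 217+, with a gap of 206 to 307. That puts the real tips about 30 mm above the shelf, higher than the reported TCP, so the fingers closed above the handle. I go lower, guarded, watching the force.

Request:
drive_tool --increments '[[[0,0,0.2],[0,0,0],0.6],[[0,0,0.3],[0,0,0],0.6],[[0,0,0.4],[0,0,0],0.6],[[0,0,0.5],[0,0,0],0.6],[[0,0,0.6],[0,0,0],0.6],[[0,0,0.7],[0,0,0],0.6],[[0,0,0.8],[0,0,0],0.6],[[0,0,0.9],[0,0,0],0.6],[[0,0,1.0],[0,0,0],0.6],[[0,0,1.0],[0,0,0],0.6]]'

```text
t: 8.78
position: [0.5561, 0.049, -0.006]
tcp_rot: [-2.325, -2.112, 0.0]
force: [1.0, 0.3, -0.2]
opening: 0.0565
grasp_force: 0.0
```

No contact at z = -6 mm, so the reported height is off. Continuing guarded.

Request:
drive_tool --increments '[[[0,0,0.1],[0,0,0],0.6],[[0,0,0.2],[0,0,0],0.6],[[0,0,0.3],[0,0,0],0.6],[[0,0,0.4],[0,0,0],0.6],[[0,0,0.5],[0,0,0],0.6],[[0,0,0.6],[0,0,0],0.6],[[0,0,0.7],[0,0,0],0.6],[[0,0,0.8],[0,0,0],0.6],[[0,0,0.8],[0,0,0],0.6],[[0,0,0.8],[0,0,0],0.6]]'

```text
t: 9.62
position: [0.5561, 0.0489, -0.0138]
tcp_rot: [-2.325, -2.112, 0.0]
force: [-0.0, -0.3, 0.9]
opening: 0.0566
grasp_force: 0.0
```

Run:
```python
from h import *
s=manip.state();x,y,z=s['position'];print(s['position'],s['force'])
p=eyes.camera_params('wrist');im=eyes.read_camera('wrist');cv2.imwrite('pics/w5.png',im);g=cv2.cvtColor(im,cv2.COLOR_BGR2HSV)
# head diameter -> depth
m=((g[...,1]<50)&(g[...,2]>80)).astype('uint8');m[212:]=0;m[:,:200]=0;m[:,315:]=0
c=max(cv2.findContours(m,0,1)[0],key=cv2.contourArea);(u,v),r=cv2.minEnclosingCircle(c);print('head',u,v,r,'depth',.023*p['fx']/r,'pred',pix(p,(.5595,.0935,.032)),(np.array(p['camera_from_world'])@[.5595,.0935,.032,1])[2])
```

```text
[ 0.55613809  0.04894485 -0.01380469] [-0.03134216 -0.27880822  0.87174822]
head 254.7845458984375 154.87576293945312 41.893497467041016 depth 0.17141763664874388 pred [256.22238842 160.81093817] -0.1682129503510521
```

Request:
drive_tool --increments '[[[0,0,0.1],[0,0,0],0.6],[[0,0,0.2],[0,0,0],0.6],[[0,0,0.3],[0,0,0],0.6],[[0,0,0.4],[0,0,0],0.6],[[0,0,0.5],[0,0,0],0.6],[[0,0,0.5],[0,0,0],0],[[0,0,0.5],[0,0,0],0],[[0,0,0.5],[0,0,0],0],[[0,0,0.5],[0,0,0],0],[[0,0,0.5],[0,0,0],0]]'

```text
t: 10.5
position: [0.5562, 0.0489, -0.0187]
tcp_rot: [2.325, 2.112, 0.0]
force: [-0.5, -0.1, -0.8]
opening: 0.0266
grasp_force: 0.0
```

Request:
drive_tool --increments '[[[0,0,0],[0,0,0],0],[[0,0,0],[0,0,0],0],[[0,0,0],[0,0,0],0],[[0,0,0],[0,0,0],0],[[0,0,0],[0,0,0],0],[[0,0,0],[0,0,0],0],[[0,0,0],[0,0,0],0],[[0,0,0],[0,0,0],0],[[0,0,0],[0,0,0],0],[[0,0,0],[0,0,0],0]]'

```text
t: 11.33
position: [0.5561, 0.0489, -0.0187]
tcp_rot: [-2.325, -2.112, 0.0]
force: [-0.8, -0.3, 2.6]
opening: 0.0175
grasp_force: 20.0
```

Gripped: 17.5 mm opening, 20 N. Placing relative to this height, the mallet rests on the drawer floor when the TCP reads about +3 mm.

Request:
drive_tool --increments '[[[0,0,-0.5],[0,0,0],0],[[0,0,-1.5],[0,0,0],0],[[0,0,-3.5],[0,0,0],0],[[0,0,-6],[0,0,0],0],[[0,0,-8.5],[0,0,0],0],[[0,0,-11],[0,0,0],0],[[0,0,-13],[0,0,0],0],[[0,0,-14.5],[0,0,0],0],[[0,0,-15],[0,0,0],0],[[0,0,-15],[0,0,0],0]]'

```text
t: 12.17
position: [0.5567, 0.049, 0.1329]
tcp_rot: [2.324, 2.111, 0.003]
force: [0.2, -0.4, -0.4]
opening: 0.0179
grasp_force: 20.0
```

```bash
python3 go.py .470 .361 .132 .53
```

```text
t 12.17 shift cm [ 30.23 -11.62   0.07] turn [ 0.003  0.    -0.626] open 0.017851673070753464 F [ 0.2 -0.4 -0.4] q6 0.12
```

Request:
drive_tool --increments '[[[2,-0.8,0],[0,0,-0.06],0],[[5,-1.9,0],[0,0,-0.13],0],[[9,-3.5,0],[0,0,-0.2],0],[[13,-5,0],[0,0,-0.28],0],[[17,-6.5,0],[0,0,-0.36],0],[[21,-8,0],[0,0,-0.44],0],[[25,-9.6,0],[0,0,-0.52],0],[[28,-10.8,0],[0,0,-0.58],0],[[29.7,-11.4,0],[0,0,-0.62],0],[[30.2,-11.6,0],[0,0,-0.62],0]]'

```text
t: 13.0
position: [0.4679, 0.3631, 0.1297]
tcp_rot: [-1.562, -2.724, 0.003]
force: [-0.3, -0.4, -0.5]
opening: 0.0178
grasp_force: 20.0
```

```bash
python3 go.py .470 .361 .004 .53
python3 - <<'E'
from h import *
p=eyes.camera_params('wrist');im=eyes.read_camera('wrist')
b=np.array([.3893,.3015]);X=np.array([np.cos(.53),np.sin(.53)]);Y=np.array([-X[1],X[0]])
for a,l,z in [(0,.06,.052),(0,-.06,.052),(.046,.109,.068),(.046,-.109,.068),(.161,.109,.09),(.161,-.13,.09),(.103,0,.022)]:
    u=pix(p,[*(b+a*X+l*Y),z]);cv2.circle(im,tuple(int(v) for v in u.round()),3,(255,0,255),1)
cv2.imwrite('pics/w6.png',im)
E
```

```text
t 13.0 shift cm [-0.3   0.1  12.57] turn [-0.002 -0.    -0.001] open 0.017837864584617405 F [-0.3 -0.4 -0.5] q6 0.07
```

View pics/w6.png

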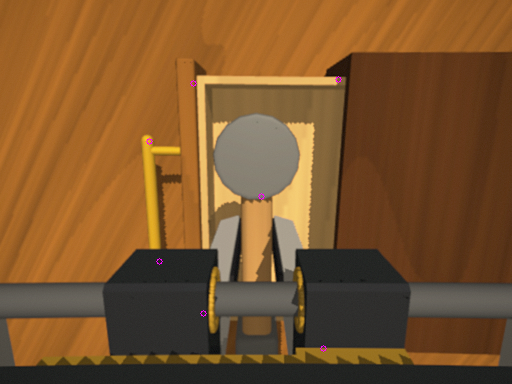

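The wrist picture shows the head (257,157) over the open drawer, between the front wall (x≈208) and the chest edge (x≈342). The marks fit, so I set it down.

Request:
drive_tool --increments '[[[-0.2,0.3,2],[0,0,0],0],[[-0.3,0.3,5],[0,0,0],0],[[-0.3,0.3,8],[0,0,0],0],[[-0.3,0.3,10],[0,0,0],0],[[-0.3,0.3,11],[0,0,0],0],[[-0.3,0.3,11.6],[0,0,0],0],[[-0.3,0.3,12],[0,0,0],0],[[-0.3,0.3,12.2],[0,0,0],0],[[-0.3,0.3,12.4],[0,0,0],0],[[-0.3,0.3,12.4],[0,0,0],0]]'

```text
t: 13.88
position: [0.4741, 0.3597, 0.0078]
tcp_rot: [1.57, 2.72, 0.001]
force: [-0.1, -1.2, -0.8]
opening: 0.0174
grasp_force: 20.0
```

Request:
drive_tool --increments '[[[0,0,0.1],[0,0,0],0],[[0,0,0.2],[0,0,0],0],[[0,0,0.2],[0,0,0],0],[[0,0,0.2],[0,0,0],0.45],[[0,0,0.2],[0,0,0],0.45],[[0,0,0.2],[0,0,0],0.45],[[0,0,0.2],[0,0,0],0.45],[[0,0,0.2],[0,0,0],0.45],[[0,0,0.2],[0,0,0],0.45],[[0,0,0.2],[0,0,0],0.45]]'

```text
t: 14.72
position: [0.4738, 0.3596, 0.0053]
tcp_rot: [-1.57, -2.721, -0.0]
force: [0.4, -0.2, -0.3]
opening: 0.0425
grasp_force: 0.0
```

Request:
drive_tool --increments '[[[0,0,0],[0,0,0],0.45],[[0,0,0],[0,0,0],0.45],[[0,0,0],[0,0,0],0.45],[[0,0,-0.5],[0,0,0],0.45],[[0,0,-2],[0,0,0],0.45],[[0,0,-5],[0,0,0],0.45],[[0,0,-8],[0,0,0],0.45],[[0,0,-11],[0,0,0],0],[[0,0,-14],[0,0,0],0],[[0,0,-15],[0,0,0],0]]'

```text
t: 15.55
position: [0.4749, 0.3604, 0.1604]
tcp_rot: [1.569, 2.719, 0.009]
force: [-0.6, -0.8, 0.8]
opening: 0.0257
grasp_force: 0.0
```

```bash
python3 - <<'E'
from h import *
a=eyes.read_camera('wrist');cv2.imwrite('pics/w7.png',a)
p=eyes.camera_params('wrist');g=cv2.cvtColor(a,cv2.COLOR_BGR2HSV)
m=((g[...,1]<50)&(g[...,2]>80)).astype('uint8');m[220:]=0;m[:,:200]=0;m[:,330:]=0
c=max(cv2.findContours(m,0,1)[0],key=cv2.contourArea);(u,v),r=cv2.minEnclosingCircle(c);print('head',u,v,r,.023*p['fx']/r,onz(p,(u,v),.054))
T=np.array(p['camera_from_world']);print('cam z',(-T[:3,:3].T@T[:3,3])[2])
E
python3 go.py .38 .297 .1 .53
```

```text
head 253.75918579101562 137.61024475097656 22.022523880004883 0.32608816164211224 [0.44941313 0.4005637  0.054     ]
cam z 0.37346345287483607
t 15.6 shift cm [ -0.74 -11.44   5.95] turn [ 0.007 -0.    -0.006] open 0.02183039811538752 F [0.4 0.3 1.1] q6 0.06
```

Mallet rests in the drawer (head circle at (254,138), top height about 50 mm). Next I move in front of the bar with closed fingers, turned 90° so the gripper body clears the chest.

```bash
python3 go.py .345 .276 .13 2.101
```

```text
t 15.6 shift cm [ -0.81 -15.5    2.92] turn [ 0.005 -0.006  1.565] open 0.02183039811538752 F [0.4 0.3 1.1] q6 0.06
```

Request:
drive_tool --increments '[[[0,-2,0],[0,0,0.12],0],[[0,-5,0],[0,0,0.24],0],[[-0.4,-8,0],[0,0,0.36],0],[[-0.8,-11,1],[0,0,0.48],0],[[-0.8,-13.5,2],[0,0,0.6],0],[[-0.8,-15.5,3],[0,0,0.72],0],[[-0.8,-15.5,3],[0,0,0.84],0],[[-0.8,-15.5,3],[0,0,0.96],0],[[-0.8,-15.5,3],[0,0,1.08],0],[[-0.8,-15.5,3],[0,0,1.2],0]]'

```text
t: 16.43
position: [0.343, 0.2747, 0.1242]
tcp_rot: [2.836, 1.351, -0.002]
force: [0.4, 0.5, -0.2]
opening: 0.0005
grasp_force: 0.0
```

```bash
python3 go.py .345 .276 .006 2.101
```

```text
t 16.43 shift cm [ 0.24  0.08 11.82] turn [-0.     0.001  0.359] open 0.0004897088464596243 F [ 0.4  0.5 -0.2] q6 1.27
```

Request:
drive_tool --increments '[[[0,0,2],[0,0,0.12],0],[[0,0,5],[0,0,0.24],0],[[0,0,8],[0,0,0.36],0],[[0,0,10],[0,0,0.36],0],[[0,0,11],[0,0,0.36],0],[[0,0,11.6],[0,0,0.36],0],[[0,0,11.8],[0,0,0.36],0],[[0,0,11.8],[0,0,0.36],0],[[0,0,11.8],[0,0,0.36],0],[[0,0,11.8],[0,0,0.36],0]]'

```text
t: 17.27
position: [0.3441, 0.2754, 0.0082]
tcp_rot: [-3.029, -0.83, -0.003]
force: [-0.1, 0.0, 1.0]
opening: 0.0006
grasp_force: 0.0
```

```bash
python3 go.py .4325 .3273 .006 2.101;  python3 go.py .488 .358 .006 2.101
```

```text
t 17.27 shift cm [10.25  0.05  0.23] turn [-0.    -0.002  0.005] open 0.0006210502572774486 F [-0.1  0.   1. ] q6 1.63
t 17.27 shift cm [16.59  0.24  0.24] turn [-0.    -0.002  0.005] open 0.0006210502572774486 F [-0.1  0.   1. ] q6 1.63
```

Request:
drive_tool --increments '[[[1.5,0,0],[0,0,0],0],[[3,0,0],[0,0,0],0],[[4.2,0,0],[0,0,0],0],[[5.4,0,0],[0,0,0],0],[[6.6,0,0],[0,0,0],0],[[7.8,0,0],[0,0,0],0],[[9,0,0],[0,0,0],0],[[10.2,0,0],[0,0,0],0],[[11.4,0,0],[0,0,0],0],[[12.4,0,0],[0,0,0],0]]'

```text
t: 18.1
position: [0.451, 0.3386, 0.0079]
tcp_rot: [-3.03, -0.83, -0.001]
force: [-0.1, -1.2, 0.0]
opening: 0.0004
grasp_force: 0.8
```

Request:
drive_tool --increments '[[[0.6,0,0],[0,0,0],0],[[1.2,0,0],[0,0,0],0],[[1.6,0,0],[0,0,0],0],[[2,0,0],[0,0,0],0],[[2.2,0,0],[0,0,0],0],[[2.4,0,0],[0,0,0],0],[[2.6,0,0],[0,0,0],0],[[2.8,0,0],[0,0,0],0],[[3.0,0,0],[0,0,0],0],[[3.0,0,0],[0,0,0],0]]'

```text
t: 18.93
position: [0.4764, 0.3538, 0.0073]
tcp_rot: [-3.03, -0.83, -0.001]
force: [0.7, -0.2, -0.6]
opening: 0.0005
grasp_force: 0.0
```

Run:
```python
from h import *
s=manip.state();print(s['position'],s['force'],s['torque'])
a=eyes.read_camera('side')[180:384,90:362];b=eyes.read_camera('top')[100:240,80:280]
cv2.imwrite('pics/d1.png',np.hstack([cv2.resize(a,(400,300)),cv2.resize(b,(400,300))]))
```

```text
[0.47636245 0.35375992 0.00728833] [ 0.7155687  -0.23331103 -0.62822347] [-0.03092161 -0.09638677  0.0529971 ]
```

View pics/d1.png

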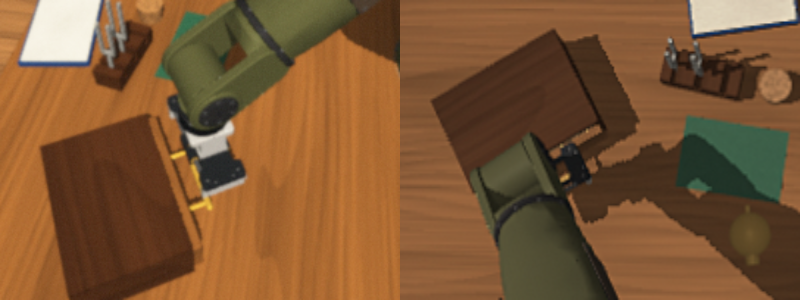

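The side crop shows the drawer nearly shut, with a thin gap left at (165,140). I push on slowly until the force rises.

Request:
drive_tool --increments '[[[0.1,0,0],[0,0,0],0],[[0.2,0,0],[0,0,0],0],[[0.3,0,0],[0,0,0],0],[[0.4,0,0],[0,0,0],0],[[0.5,0,0],[0,0,0],0],[[0.6,0,0],[0,0,0],0],[[0.7,0,0],[0,0,0],0],[[0.8,0,0],[0,0,0],0],[[0.8,0,0],[0,0,0],0],[[0.8,0,0],[0,0,0],0]]'

```text
t: 19.87
position: [0.4782, 0.3548, 0.007]
tcp_rot: [3.026, 0.829, -0.02]
force: [-36.3, -22.9, 27.7]
opening: 0.0002
grasp_force: 21.7
```

Request:
drive_tool --increments '[[[0.05,0,0],[0,0,0],0],[[0.1,0,0],[0,0,0],0],[[0.15,0,0],[0,0,0],0],[[0.2,0,0],[0,0,0],0],[[0.25,0,0],[0,0,0],0],[[0.3,0,0],[0,0,0],0],[[0.35,0,0],[0,0,0],0],[[0.4,0,0],[0,0,0],0],[[0.4,0,0],[0,0,0],0],[[0.4,0,0],[0,0,0],0]]'

```text
t: 20.7
position: [0.4781, 0.3548, 0.0069]
tcp_rot: [3.023, 0.829, -0.035]
force: [-61.0, -39.9, 49.0]
opening: 0.0003
grasp_force: 37.4
```

Hard stop reached, so the drawer is shut. Back off and rise.

Request:
drive_tool --increments '[[[-0.6,0,0],[0,0,0],0],[[-1.4,0,0],[0,0,0],0],[[-3,0,0],[0,0,0],0],[[-5,0,0],[0,0,0],0],[[-7,0,-1],[0,0,0],0],[[-7,0,-4],[0,0,0],0],[[-7,0,-8],[0,0,0],0],[[-7,0,-12],[0,0,0],0],[[-7,0,-15],[0,0,0],0],[[-7,0,-15],[0,0,0],0]]'

```text
t: 21.53
position: [0.4284, 0.3255, 0.1639]
tcp_rot: [-3.027, -0.829, -0.016]
force: [0.0, 0.5, 0.2]
opening: 0.0002
grasp_force: 0.0
```

Run:
```python
from h import *
s=manip.state();print(s['t'],s['position'],s['tcp_rot'],s['joint_pos'])
q=eyes.camera_params('side');b=eyes.read_camera('side');cv2.imwrite('pics/s3.png',b);cv2.imwrite('pics/t3.png',eyes.read_camera('top'))
g=cv2.cvtColor(b,cv2.COLOR_BGR2HSV);m=((g[...,0]>18)&(g[...,0]<30)&(g[...,1]>170)&(g[...,2]>120)).astype('uint8')
n,l,st,c=cv2.connectedComponentsWithStats(m)
for i in range(1,n):
    if st[i,4]>30: print(st[i],onz(q,c[i],.052)[:2])
```

```text
21.5333 [0.42835495 0.32554053 0.16389812] [-3.02672782 -0.82932694 -0.01562239] [5.81762338e-01 2.73302280e-01 1.57549603e+00 2.68201599e-05
 1.28231717e+00 1.61767644e+00]
[138 146  30  26 118] [ 0.83437839 -0.13334229]
[205 279  29  45 268] [0.49314331 0.36633435]
```

Drawer bar now at (0.493, 0.366): it moved about 120 mm and then hit the hard stop, so the drawer is shut.

Plan for the box, with the fingers shut for the first two steps:
1. Push it about 6 cm along its own axis.
2. Push the far side near its rear, to turn it clockwise.
3. Push the rear flush with two fingers onto the felt.

```bash
cat > box.py <<'E'
from h import *
def box(im,show=True):
    # pine box top face + blue box from top picture
    p=eyes.camera_params('top');g=cv2.cvtColor(im,cv2.COLOR_BGR2HSV)
    mb=((g[...,0]>100)&(g[...,0]<125)&(g[...,1]>150)).astype('uint8')
    c=max(cv2.findContours(mb[:, 330:],0,1)[0],key=cv2.contourArea).reshape(-1,2)+[330,0]
    w=np.array([onz(p,q,.06)[:2] for q in c]);print('blue corners',cv2.boxPoints(cv2.minAreaRect((w*1000).astype('float32'))).round().tolist())
    # yellow spot
    m=((g[...,0]>=20)&(g[...,0]<30)&(g[...,1]>110)&(g[...,2]>140)).astype('uint8')
    n,l,st,ce=cv2.connectedComponentsWithStats(m)
    for i in range(1,n):
        if 8<st[i,4]<200: print('spot',st[i],onz(p,ce[i],.06)[:2].round(4))
    mp=((g[...,0]>11)&(g[...,0]<24)&(g[...,1]<140)&(g[...,2]>165)).astype('uint8')
    mp=cv2.morphologyEx(mp,cv2.MORPH_CLOSE,np.ones((3,3)));mp[:90]=0;mp[:,:210]=0
    for c in cv2.findContours(mp,0,1)[0]:
        if cv2.contourArea(c)>250:
            w=np.array([onz(p,q,.06)[:2] for q in c.reshape(-1,2)]);r=cv2.minAreaRect((w*1000).astype('float32'))
            print('pine',np.round(r[0],1),np.round(r[1],1),round(r[2],1))
E
python3 -c "
from box import *
box(cv2.imread('pics/t3.png'))"; python3 go.py .621 -.4325 .16 3.0
```

```text
blue corners [[425.0, -604.0], [528.0, -636.0], [581.0, -464.0], [478.0, -432.0]]
spot [285  89  38  16  77] [ 0.8431 -0.1829]
pine [ 127.  -604.7] [132.7 191. ] 5.5
pine [ 561.2 -306.9] [ 99.1 181.1] 29.2
pine [827.4  14.8] [ 99.4 193.9] 8.2
t 21.63 shift cm [-21.84  75.02  -0.26] turn [ 0.001 -0.002 -0.894] open 0.0007794862178380105 F [-0.1  0.5 -0.2] q6 1.62
```

Request:
drive_tool --increments '[[[-1.2,4,0],[0,0,-0.1],0],[[-2.4,8,0],[0,0,-0.2],0],[[-3.6,12,0],[0,0,-0.3],0],[[-4.8,16,0],[0,0,-0.4],0],[[-6,20,0],[0,0,-0.5],0],[[-7.2,24,0],[0,0,-0.6],0],[[-8.4,28,0],[0,0,-0.7],0],[[-9.6,32,0],[0,0,-0.8],0],[[-10.8,36,0],[0,0,-0.89],0],[[-12,40,0],[0,0,-0.89],0]]'

```text
t: 22.47
position: [0.5257, -0.0812, 0.1556]
tcp_rot: [-2.37, -2.059, 0.002]
force: [0.9, 0.5, 0.3]
opening: 0.0002
grasp_force: 0.0
```

```bash
python3 go.py .621 -.4325 .14 3.0
```

```text
t 22.47 shift cm [-33.46  14.35   1.52] turn [-0.002 -0.     0.001] open 0.00020211619655761558 F [0.9 0.5 0.3] q6 -0.08
```

Request:
drive_tool --increments '[[[-3.8,1.6,0],[0,0,0],0],[[-7.6,3.3,0],[0,0,0],0],[[-11.4,4.9,0.5],[0,0,0],0],[[-15.2,6.5,1],[0,0,0],0],[[-19,8.1,1],[0,0,0],0],[[-22.8,9.8,1],[0,0,0],0],[[-26.5,11.4,1],[0,0,0],0],[[-30,12.9,1.5],[0,0,0],0],[[-32.5,14,1.5],[0,0,0],0],[[-33.5,14.3,1.5],[0,0,0],0]]'

```text
t: 23.3
position: [0.618, -0.4345, 0.138]
tcp_rot: [-2.377, -2.048, 0.002]
force: [-1.0, -0.0, -0.1]
opening: 0.0002
grasp_force: 0.0
```

```bash
python3 go.py .621 -.4325 -.01 3.0
```

```text
t 23.3 shift cm [ 0.22  0.33 14.8 ] turn [-0.004 -0.002 -0.007] open 0.0001918519704901521 F [-1.  -0.  -0.1] q6 -0.51
```

Request:
drive_tool --increments '[[[0.2,0.3,2],[0,0,0],0],[[0.2,0.3,5],[0,0,0],0],[[0.2,0.3,8],[0,0,0],0],[[0.2,0.3,11],[0,0,0],0],[[0.2,0.3,13],[0,0,0],0],[[0.2,0.3,14],[0,0,0],0],[[0.2,0.3,14.6],[0,0,0],0],[[0.2,0.3,14.8],[0,0,0],0],[[0.2,0.3,14.8],[0,0,0],0],[[0.2,0.3,14.8],[0,0,0],0]]'

```text
t: 24.13
position: [0.6227, -0.4303, -0.0043]
tcp_rot: [2.376, 2.052, 0.001]
force: [-0.1, 0.2, 0.2]
opening: 0.0
grasp_force: 0.0
```

```bash
python3 go.py .578 -.3585 -.01 3.0
```

```text
t 24.13 shift cm [ 6.45 -5.47  0.55] turn [ 0.002  0.001 -0.004] open 4.1719111803981124e-05 F [-0.1  0.2  0.2] q6 -0.51
```

Request:
drive_tool --increments '[[[0.9,-0.8,0.3],[0,0,0],0],[[1.8,-1.5,0.5],[0,0,0],0],[[2.5,-2.1,0.5],[0,0,0],0],[[3.2,-2.7,0.5],[0,0,0],0],[[3.9,-3.3,0.5],[0,0,0],0],[[4.6,-3.9,0.5],[0,0,0],0],[[5.3,-4.5,0.5],[0,0,0],0],[[5.9,-5,0.5],[0,0,0],0],[[6.4,-5.4,0.5],[0,0,0],0],[[6.4,-5.4,0.5],[0,0,0],0]]'

```text
t: 24.97
position: [0.5783, -0.3583, -0.0095]
tcp_rot: [2.376, 2.053, 0.001]
force: [1.1, 0.2, 0.4]
opening: 0.0003
grasp_force: 0.0
```

Request:
drive_tool --increments '[[[-1.5,1.3,0],[0,0,0],0],[[-3,2.6,-1],[0,0,0],0],[[-3,2.6,-4],[0,0,0],0],[[-3,2.6,-8],[0,0,0],0],[[-3,2.6,-12],[0,0,0],0],[[-3,4,-15],[0,0,0],0],[[-3,6,-15],[0,0,0],0],[[-3,8,-15],[0,0,0],0],[[-3,9,-15],[0,0,0],0],[[-3,9,-15],[0,0,0],0]]'

```text
t: 25.8
position: [0.6641, -0.4012, 0.1388]
tcp_rot: [-2.377, -2.055, -0.0]
force: [-1.2, -0.4, -0.8]
opening: 0.0005
grasp_force: 0.0
```

Run:
```python
from box import *
a=eyes.read_camera('top');cv2.imwrite('pics/t4.png',a);b=eyes.read_camera('side');cv2.imwrite('pics/s4.png',b);box(a)
cv2.imwrite('pics/v4.png',np.hstack([cv2.resize(a[100:220,230:430],(400,240),interpolation=2),cv2.resize(b[80:200,150:350],(400,240),interpolation=2)]))
```

```text
blue corners [[425.0, -604.0], [528.0, -636.0], [577.0, -474.0], [474.0, -442.0]]
spot [285  89  38  16  77] [ 0.8431 -0.1829]
pine [ 127.  -605.2] [132.7 192. ] 5.5
pine [ 560.4 -223.2] [ 71.9 176.7] 54.7
pine [827.4  14.8] [ 99.4 193.9] 8.2
```

View pics/v4.png

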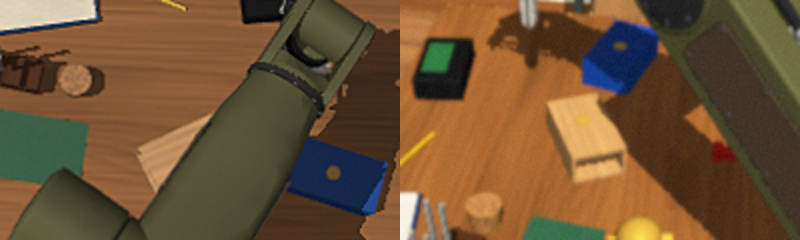

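The side crop shows the box turned clockwise a bit, spot at (583,120), top corners (547,104), (597,95), (625,150) and (575,162). The arm hides it from the top. That was my tenth picture, so the rest goes by numbers from the side view.

```bash
cat > sb.py <<'E'
from h import *
def sbox(im):
    """pine box from the side picture: spot centre, yaw from hull of the top face edges"""
    q=eyes.camera_params('side');g=cv2.cvtColor(im,cv2.COLOR_BGR2HSV).astype(int)
    m=((g[...,0]>=10)&(g[...,0]<24)&(g[...,1]<150)&(g[...,2]>165)).astype('uint8')
    m[:60]=0;m[260:]=0;m[:,:150]=0;m[:,330:]=0
    m=cv2.morphologyEx(m,cv2.MORPH_CLOSE,np.ones((3,3)))
    c=max(cv2.findContours(m,0,1)[0],key=cv2.contourArea)
    a=cv2.approxPolyDP(cv2.convexHull(c),2.5,True).reshape(-1,2)
    x,y,w,h=cv2.boundingRect(c);print('area',cv2.contourArea(c),'bb',x,y,w,h)
    for v in a: print('  corner',v,onz(q,v,.06)[:2].round(4),onz(q,v,0)[:2].round(4))
    mm=np.zeros(m.shape,'uint8');cv2.fillPoly(mm,[cv2.convexHull(c)],1);mm=cv2.erode(mm,np.ones((5,5)))
    ys,xs=np.nonzero((mm>0)&(g[...,0]>=21)&(g[...,1]>110)&(g[...,2]>120))
    if len(xs): print('spot',len(xs),(xs.mean(),ys.mean()),onz(q,(xs.mean(),ys.mean()),.06)[:2].round(4))
E
python3 - <<'E'
from sb import *
for f in ['s3','s4']:
    print(f);sbox(cv2.imread(f'pics/{f}.png'))
g=cv2.cvtColor(cv2.imread('pics/s4.png'),cv2.COLOR_BGR2HSV)
print(g[140,241],g[140,233],g[150,245])
q=eyes.camera_params('side')
for v in [(223.3,131.8),(248.3,127.3),(262.3,154.8),(237.3,160.8),(241.3,139.8)]: print(onz(q,v,.06)[:2].round(4))
E
```

```text
s3
area 473.0 bb 247 69 47 21
  corner [293  71] [ 0.3829 -0.8209] [ 0.3839 -0.9344]
  corner [290  87] [ 0.388  -0.6759] [ 0.3893 -0.7794]
  corner [261  89] [ 0.5112 -0.6392] [ 0.5209 -0.7402]
  corner [247  86] [ 0.5744 -0.6544] [ 0.5885 -0.7564]
  corner [249  69] [ 0.5867 -0.8067] [ 0.6016 -0.9191]
s4
area 898.5 bb 224 127 39 44
  corner [247 127] [ 0.5322 -0.3568] [ 0.5434 -0.4384]
  corner [261 151] [ 0.4631 -0.2229] [ 0.4695 -0.2953]
  corner [261 165] [ 0.4545 -0.1488] [ 0.4604 -0.2161]
  corner [237 170] [ 0.5314 -0.1118] [ 0.5425 -0.1765]
  corner [224 132] [ 0.6129 -0.3126] [ 0.6296 -0.3911]
spot 15 (np.float64(241.33333333333334), np.float64(139.93333333333334)) [ 0.5415 -0.275 ]
[ 22 178 232] [ 18 137 234] [ 17 139 230]
[ 0.6157 -0.3134]
[ 0.5271 -0.3556]
[ 0.4562 -0.2029]
[ 0.5378 -0.1582]
[ 0.5418 -0.2757]
```

```bash
python3 go.py .648 -.276 .138 3.0; python3 go.py .648 -.276 -.009 3.0
```

```text
t 25.9 shift cm [12.2  -3.27  0.1 ] turn [-0.    -0.    -0.004] open 0.000560398802858818 F [ 0.3 -0.3  0.5] q6 -0.45
t 25.9 shift cm [12.2  -3.27 14.8 ] turn [-0.    -0.    -0.004] open 0.000560398802858818 F [ 0.3 -0.3  0.5] q6 -0.45
```

Request:
drive_tool --increments '[[[4,-1.1,0],[0,0,0],0],[[8,-2.2,0],[0,0,0],0],[[11.5,-3.1,0],[0,0,0],0],[[12.2,-3.3,2],[0,0,0],0],[[12.2,-3.3,6],[0,0,0],0],[[12.2,-3.3,10],[0,0,0],0],[[12.2,-3.3,13],[0,0,0],0],[[12.2,-3.3,14.5],[0,0,0],0],[[12.2,-3.3,14.8],[0,0,0],0],[[12.2,-3.3,14.8],[0,0,0],0]]'

```text
t: 26.73
position: [0.6478, -0.2762, -0.0081]
tcp_rot: [2.378, 2.053, 0.0]
force: [0.6, -0.9, 0.1]
opening: 0.0004
grasp_force: 0.0
```

```bash
python3 go.py .6196 -.2894 -.009 3.0; python3 go.py .56 -.336 -.009 3.0
```

```text
t 26.73 shift cm [-1.71 -2.59  0.09] turn [ 0.     0.    -0.005] open 0.0004384615572398337 F [ 0.6 -0.9  0.1] q6 -0.31
t 26.73 shift cm [-7.19 -7.81  0.09] turn [ 0.     0.    -0.005] open 0.0004384615572398337 F [ 0.6 -0.9  0.1] q6 -0.31
```

Push, then retreat back out and up; go sideways afterwards to uncover the view.

Request:
drive_tool --increments '[[[-0.9,-1.3,0],[0,0,0],0],[[-1.7,-2.6,0],[0,0,0],0],[[-2.5,-3.4,0],[0,0,0],0],[[-3.3,-4.1,0],[0,0,0],0],[[-4.1,-4.9,0],[0,0,0],0],[[-4.9,-5.6,0],[0,0,0],0],[[-5.7,-6.4,0],[0,0,0],0],[[-6.5,-7.1,0],[0,0,0],0],[[-7.2,-7.8,0],[0,0,0],0],[[-7.2,-7.8,0],[0,0,0],0]]'

```text
t: 27.57
position: [0.5584, -0.3371, -0.0091]
tcp_rot: [-2.378, -2.051, 0.001]
force: [-0.6, -0.2, -0.2]
opening: 0.0004
grasp_force: 0.0
```

Request:
drive_tool --increments '[[[0,1.5,0],[0,0,0],0],[[0,3,-1],[0,0,0],0],[[0,3.5,-4],[0,0,0],0.6],[[-1,3.5,-8],[0,0,0],0.6],[[-3,3,-11],[0,0,0],0.6],[[-6,2,-13],[0,0,0],0.6],[[-10,1,-13],[0,0,0],0.6],[[-12,1,-13],[0,0,0],0.6],[[-12,1,-13],[0,0,0],0.6],[[-12,1,-13],[0,0,0],0.6]]'

```text
t: 28.4
position: [0.5518, -0.4565, 0.1202]
tcp_rot: [-2.378, -2.05, 0.001]
force: [0.4, 1.0, -0.8]
opening: 0.0506
grasp_force: 0.0
```

Run:
```python
from sb import *
from box import box
b=eyes.read_camera('side');cv2.imwrite('pics/s5.png',b);a=eyes.read_camera('top');cv2.imwrite('pics/t5.png',a)
sbox(b);box(a);print(manip.state()['position'])
```

```text
area 896.5 bb 233 124 36 46
  corner [265 130] [ 0.4624 -0.3483] [ 0.4688 -0.4293]
  corner [268 137] [ 0.4468 -0.3072] [ 0.4521 -0.3853]
  corner [258 167] [ 0.4634 -0.1371] [ 0.4699 -0.2036]
  corner [234 164] [ 0.5463 -0.1402] [ 0.5585 -0.2069]
  corner [233 152] [ 0.5602 -0.2026] [ 0.5734 -0.2736]
  corner [247 124] [ 0.5349 -0.376 ] [ 0.5463 -0.4588]
spot 14 (np.float64(252.92857142857142), np.float64(138.71428571428572)) [ 0.5005 -0.2885]
blue corners [[425.0, -603.0], [528.0, -634.0], [547.0, -572.0], [444.0, -541.0]]
spot [285  89  38  16  76] [ 0.8434 -0.1823]
pine [ 506.1 -276. ] [174.2  96.9] 81.0
pine [827.4  14.8] [ 99.4 193.9] 8.2
[ 0.55290351 -0.45493554  0.1206251 ]
```

The top view shows the box at (0.506, -0.278), yaw 1.414, size 174 x 97. The felt line there is at x = 0.508, yaw 1.429, so it is well aligned. Next I get behind it for the flush push.

```bash
python3 go.py .489 -.400 .11 -.142; python3 go.py .489 -.400 -.009 -.142
```

```text
t 28.5 shift cm [ 4.51 -7.12  1.07] turn [-0.001 -0.001 -0.003] open 0.05530979235885797 F [ 0.2 -0.2 -0.5] q6 -0.59
t 28.5 shift cm [ 4.5  -7.1  12.97] turn [-0.001 -0.001 -0.003] open 0.05530979235885797 F [ 0.2 -0.2 -0.5] q6 -0.59
```

Request:
drive_tool --increments '[[[2,-3.2,0],[0,0,0],0.6],[[4,-6.4,0],[0,0,0],0.6],[[4.5,-7.1,0.5],[0,0,0],0.6],[[4.5,-7.1,3],[0,0,0],0.6],[[4.5,-7.1,6],[0,0,0],0.6],[[4.5,-7.1,9],[0,0,0],0.6],[[4.5,-7.1,11.5],[0,0,0],0.6],[[4.5,-7.1,12.6],[0,0,0],0.6],[[4.5,-7.1,12.9],[0,0,0],0.6],[[4.5,-7.1,12.9],[0,0,0],0.6]]'

```text
t: 29.33
position: [0.4894, -0.4006, -0.0076]
tcp_rot: [-2.376, -2.054, 0.0]
force: [-0.1, -0.5, -0.6]
opening: 0.0563
grasp_force: 0.0
```

```bash
python3 go.py .539 -.0635 -.009 -.142
```

```text
t 29.33 shift cm [34.07  0.04  0.15] turn [-0.    -0.    -0.003] open 0.05631080809815159 F [-0.1 -0.5 -0.6] q6 -0.6
```

Request:
drive_tool --increments '[[[1,0,0],[0,0,0],0.6],[[2,0,0],[0,0,0],0.6],[[3,0,0],[0,0,0],0.6],[[4,0,0],[0,0,0],0.6],[[5.2,0,0],[0,0,0],0.6],[[6.4,0,0],[0,0,0],0.6],[[7.6,0,0],[0,0,0],0.6],[[8.8,0,0],[0,0,0],0.6],[[10,0,0],[0,0,0],0.6],[[11.2,0,0],[0,0,0],0.6]]'

```text
t: 30.17
position: [0.506, -0.2901, -0.0064]
tcp_rot: [2.375, 2.052, 0.0]
force: [-1.2, -5.6, 4.8]
opening: 0.0563
grasp_force: 3.1
```

Request:
drive_tool --increments '[[[1.2,0,0],[0,0,0],0.6],[[2.4,0,0],[0,0,0],0.6],[[3.6,0,0],[0,0,0],0.6],[[4.8,0,0],[0,0,0],0.6],[[6,0,0],[0,0,0],0.6],[[7.2,0,0],[0,0,0],0.6],[[8.4,0,0],[0,0,0],0.6],[[9.4,0,0],[0,0,0],0.6],[[10,0,0],[0,0,0],0.6],[[10,0,0],[0,0,0],0.6]]'

```text
t: 31.0
position: [0.5202, -0.19, -0.007]
tcp_rot: [2.376, 2.054, 0.001]
force: [-0.5, 1.2, 0.3]
opening: 0.0565
grasp_force: 0.0
```

```bash
python3 go.py .539 -.0635 -.009 -.142
python3 - <<'E'
from sb import *
from box import box
b=eyes.read_camera('side');cv2.imwrite('pics/s6.png',b);a=eyes.read_camera('top');cv2.imwrite('pics/t6.png',a)
sbox(b);box(a)
E
```

```text
t 31.0 shift cm [12.79  0.03  0.19] turn [ 0.001  0.    -0.003] open 0.05647998031964288 F [-0.5  1.2  0.3] q6 -0.27
area 1331.0 bb 215 147 43 59
  corner [253 153] [ 0.4897 -0.2077] [ 0.498 -0.279]
  corner [257 164] [ 0.4686 -0.1518] [ 0.4755 -0.2193]
  corner [244 205] [0.4849 0.0421] [ 0.4929 -0.0121]
  corner [217 200] [0.5708 0.0335] [ 0.5847 -0.0213]
  corner [216 186] [ 0.586  -0.0266] [ 0.6009 -0.0855]
  corner [233 148] [ 0.5639 -0.2245] [ 0.5773 -0.297 ]
spot 18 (np.float64(238.27777777777777), np.float64(171.38888888888889)) [ 0.526  -0.1056]
blue corners [[426.0, -605.0], [530.0, -635.0], [580.0, -462.0], [476.0, -432.0]]
spot [285  89  38  16  77] [ 0.8431 -0.1829]
pine [ 127.  -605.2] [132.7 192. ] 5.5
pine [534.9 -75. ] [125.1  98.2] 81.5
pine [827.4  14.8] [ 99.4 193.9] 8.2
```

On line: lateral offset about -3 mm, yaw 1.422, front edge where predicted. Finish the push.

Request:
drive_tool --increments '[[[0.8,0,0],[0,0,0],0.6],[[1.8,0,0],[0,0,0],0.6],[[3,0,0],[0,0,0],0.6],[[4.2,0,0],[0,0,0],0.6],[[5.4,0,0],[0,0,0],0.6],[[6.4,0,0],[0,0,0],0.6],[[7.2,0,0],[0,0,0],0.6],[[7.9,0,0],[0,0,0],0.6],[[8.4,0,0],[0,0,0],0.6],[[8.8,0,0],[0,0,0],0.6]]'

```text
t: 31.93
position: [0.5328, -0.1039, -0.0077]
tcp_rot: [2.377, 2.054, -0.0]
force: [-0.5, -5.1, 3.4]
opening: 0.0564
grasp_force: 2.7
```

Request:
drive_tool --increments '[[[0.5,0,0],[0,0,0],0.6],[[1,0,0],[0,0,0],0.6],[[1.5,0,0],[0,0,0],0.6],[[2,0,0],[0,0,0],0.6],[[2.5,0,0],[0,0,0],0.6],[[3,0,0],[0,0,0],0.6],[[3.4,0,0],[0,0,0],0.6],[[3.7,0,0],[0,0,0],0.6],[[3.9,0,0],[0,0,0],0.6],[[3.9,0,0],[0,0,0],0.6]]'

```text
t: 32.77
position: [0.5383, -0.0653, -0.0078]
tcp_rot: [-2.377, -2.053, -0.0]
force: [0.5, -1.7, 0.9]
opening: 0.0563
grasp_force: 0.4
```

Request:
drive_tool --increments '[[[-1,0,0],[0,0,0],0.6],[[-3,0,0],[0,0,0],0.6],[[-6,0,-0.5],[0,0,0],0.6],[[-9,0,-3],[0,0,0],0.6],[[-11,0,-7],[0,0,0],0.6],[[-14,0,-11],[0,0,0],0.6],[[-17,0,-15],[0,0,0],0.6],[[-21,0,-16],[0,0,0],0.6],[[-24,0,-16],[0,0,0],0.6],[[-25,0,-16],[0,0,0],0.6]]'

```text
t: 33.6
position: [0.5009, -0.3179, 0.154]
tcp_rot: [2.378, 2.048, 0.001]
force: [-1.1, -0.3, -1.2]
opening: 0.0564
grasp_force: 0.0
```

Run:
```python
from sb import *
from box import box
b=eyes.read_camera('side');cv2.imwrite('pics/s7.png',b);a=eyes.read_camera('top');cv2.imwrite('pics/t7.png',a)
sbox(b);box(a)
p=eyes.camera_params('top')
a0=cv2.imread('pics/top0.png')
def blobs(im):
    g=cv2.cvtColor(im,cv2.COLOR_BGR2HSV).astype(int);H,S,V=g[...,0],g[...,1],g[...,2]
    m=((H>17)&(H<26)&(S>120)&(V>80)).astype('uint8');m[:185]=0;m[225:]=0;m[:,:235]=0;m[:,275:]=0
    ys,xs=np.nonzero(m);print('reson',len(xs),onz(p,(xs.mean(),ys.mean()),.05)[:2])
    d=((V<60)).astype('uint8');d[:115]=0;d[148:]=0;d[:,:208]=0;d[:,255:]=0
    ys,xs=np.nonzero(d);print('stand dark',len(xs),xs.mean(),ys.mean())
    gr=((H>60)&(H<95)&(S>80)).astype('uint8');gr[:150]=0;gr[200:]=0;gr[:,:210]=0;gr[:,290:]=0
    ys,xs=np.nonzero(gr);w=np.array([onz(p,q,0)[:2] for q in zip(xs,ys)]);e=np.array([.1418,.99]);n=np.array([.99,-.1418]);w-=[.5524,.0286]
    print('felt seen along',(w@e).min(),(w@e).max(),'across',(w@n).min(),(w@n).max(),len(xs))
blobs(a0);blobs(a)
print(cv2.absdiff(a0,a)[115:148,208:285].mean(),'stand/stopper diff')
```

```text
area 1562.5 bb 201 180 47 56
  corner [219 180] [ 0.5818 -0.0553] [ 0.5964 -0.1162]
  corner [247 186] [ 0.4874 -0.0412] [ 0.4956 -0.1011]
  corner [231 235] [0.5047 0.162 ] [0.5141 0.1161]
  corner [202 227] [0.593  0.1453] [0.6083 0.0982]
  corner [201 215] [0.6061 0.1007] [0.6224 0.0506]
spot 22 (np.float64(226.13636363636363), np.float64(197.22727272727272)) [0.5449 0.0177]
blue corners [[425.0, -604.0], [528.0, -636.0], [573.0, -489.0], [470.0, -457.0]]
spot [285  89  38  16  75] [ 0.8436 -0.1816]
pine [ 104.3 -606.9] [ 87.1 191. ] 5.3
pine [550.1  27.9] [167.7  96.7] 81.8
pine [827.4  14.8] [ 99.4 193.9] 8.2
reson 328 [ 0.41245988 -0.00705292]
stand dark 354 234.5141242937853 133.59604519774012
felt seen along -0.09844688979948352 0.09838150260806099 across -0.06306175463904247 0.06294673950915922 1340
reson 329 [ 0.4124815  -0.00716123]
stand dark 334 234.4011976047904 133.6317365269461
felt seen along -0.09724273811193548 0.09856014428845442 across -0.06306175463904247 0.06333214247640387 251
1.7811885084612358 stand/stopper diff
```

Box at (0.550, 0.028), yaw 1.428, within 3 mm and 0.01 rad of the felt. The resonator, stand and stopper show no movement. The bar stands 41 mm off the chest front, which fits a shut drawer. Handing in.

```bash
python3 -c "
from plant import manip
print(manip.hand_in())"
```

```text
the job is handed in; nothing more can be done
None
```

I handed the job in at about 34 s: the mallet is in the shut drawer and the box lies on the felt within about 3 mm and 0.01 rad, open end to the chest; the bystanders show no movement, but hand-in returned no verdict and I did not re-check the mallet after shutting the drawer.

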